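Close the guarded slide-mounting press

TASK

Push the aluminium slide carrier along its channel until it is fully home against the end stop of the mounting press, only sliding it and never lifting it. Then reach down through the window of the press guard and press the lever all the way down, so that it stays down, without touching the guard. Leave the jar, the dish and the vial where they stand.

Things in the scene. Friction and masses are not known exactly. Their poses are not given: they have to be found in the camera images.
- press: Fixed slide press. Origin on the bench (z 0); x runs along its channel from the open mouth to the end stop, roughly away from the robot, y left, z up. 'Press' coordinates below are in this frame, mm. Cream base plate: x -150 to 230, y -85 to 85, top z 20. Nothing stands over the channel at x below 35. Behind the guard two hinge cheeks at x 185 to 215 reach z 112.
- stop (a point): Middle of the near face of the steel end stop that closes the channel: press (110, 0, 28). The channel is 56 wide, centred on press y = 0, floor at z 20, between two rails 12 wide whose tops are at z 30, from press x -150 to 110.
- guard: Guard fixed to the press, same origin and axes. Level grey plate, 4 thick, underside z 130, top z 134 (corner bolt heads to z 137), press x 35 to 165, y -75 to 75, with one rectangular window through it; on four thin corner posts with clear plastic panels at the sides (y about 73). Neither plate, posts nor panels may be touched at all.
- lever (a joint): Lever angle in rad: 0 fully raised, 0.22 fully down at its limit; starts at 0 to 0.05. Hinge along press y at press (200, 0, 100), behind the guard; the lever reaches from it towards the channel mouth (-x), under the window. Stiff friction, no spring: 6 to 7 N down on the pad moves it, and it stays where it is left.
- lever_pad (a point): Middle of the top face of the lever's ribbed black pad: 60 along x, 44 across y, 100 from the hinge; moves with the lever. It lies centred under the window, about 20 below the plate's top when raised (z about 115), z about 93 when fully down.
- carrier: Loose aluminium block 140 (x) x 50 (y) x 30 (z), 0.2 to 0.45 kg, with a glass slide on top, lying in the channel with 3 mm play each side. Origin at the centre of its underside, x along its length as the press x. Fully home its leading end meets the stop and its origin is at press x 40, z 20; it starts 45 to 70 short of that and slides with 2 to 7 N.
- window (a point): Centre of the guard window, at the top face of the plate: press (100, 0, 134). The window is 80 long along press x and 90 wide along press y: closed fingers pass, opened ones do not.
- carrier_rear (a point): Centre of the carrier's upright rear end face (the one towards the channel mouth), 50 wide, z 20 to 50 above the bench; push here along press +x. The rails beside it reach z 30.
- jar: Bystander: loose closed glass jar, diameter 56, height 75, origin under its centre.
- dish: Bystander: loose closed flat round dish, diameter 78, height 18, origin under its centre.
- vial: Bystander: loose amber vial with black cap, diameter 28, height 55, origin under its centre.
Mind the look-alikes: they are no part of the job. Of the things like the carrier, leave any that is green, red or yellow; of the rest the larger one is meant.

How it is judged:
By the outcome, as a careful person would: the job done as asked, in the order asked, and still so for the second after the job is handed in, with the robot touching nothing.
It also fails if it takes over 48 s, if anything falls off the work surface, if the arm or the gripper's body presses on something with over 40 N, if the wrist force passes 120 N, or if a joint passes its speed limit or range.

ROBOT

A 6-joint arm with a two-finger parallel gripper is mounted at the origin on the work surface. World frame = base frame: x ahead of the robot, y to its left, z up, the work surface at z = 0. Lengths are in mm, angles in rad, forces in N, time in s.
With the tool pointing down it reaches from about 350 to 775 mm from the base axis. Payload 7.3 kg.
Tool frame: the origin (TCP) lies between the finger pads; the fingertips stand tcp_to_tips ahead of it and the grasp point (between the pads) lies 5 mm behind it (tcp_to_tips is the distance from the TCP to the fingertips, in mm); z points along the fingers, x is the direction in which the jaws open and shut, and the axes are right-handed (so a half turn about z gives the same grasp; the last joint's range is limited). The gripper opens to 92 mm and grips with 3 to 60 N. Pads are 19 mm wide; open, the fingers measure 130 mm over their backs; the gripper's body (75 mm by 190 mm) begins 47 mm behind the grasp point.
Start: joints at [-1.463, 0.342, 1.524, -0, 1.275, -0.146], TCP at [131.841, -508.194, 240.741] pointing down, gripper open.
Joint ranges: [-2.53, 2.53], [-0.77, 2.02], [0.04, 2.7], [-1, 4.14], [0.28, 2.66], [-3.11, 3.11]. Speed limits (rad/s): [2.57, 2.57, 3.14, 3.14, 3.14, 3.14].

INTERFACE

Orientations are given as [roll, pitch, yaw] about the fixed x, y, z axes, in that order (R = Rz(yaw) Ry(pitch) Rx(roll)).
In Python, from plant import * gives the robot as it stands.
- The arm moves only by the tool drive_tool, never from a script. Its argument "deltas" is a list of rows, each an object of numbers: "hand": the gripper's target within -1 to 1 (shut at 1, half-way at 0, fully open at -1); "tx", "ty", "tz": the shift along the tool's x, y, z each as a share of 4 cm, from -1 to 1; "wx", "wy", "wz": the turn, a rotation vector about the tool's x, y, z each as a share of 5 degrees, from -1 to 1. In form: [{"hand": .., "tx": .., "ty": .., "tz": .., "wx": .., "wy": .., "wz": ..}, ...]. A call has 1 to 20 rows; each row shifts and turns the commanded pose from where the row before left it, along the tool's axes as they then stand; what a row does not reach is not made up. A row lasts 1/12 s, in which the tool goes at most 41.7 mm and 7.16 degrees, less where a joint would pass 70% of its speed; a pose out of reach is approached as far as the arm can. A call with a number of a shift or a turn outside -1 to 1 is refused whole. A call with a gripper value outside its range is refused whole. The fingers move at their own pace and stop on an object; the grip force is fixed at half the most. Time passes only in rows, so rows that do not move let the fingers close. It gives the time, the measured TCP pose, the force and the opening at its end, in the units of the state.
- get_obs(): the state, without advancing time (a new reading comes with each control period).
- capture(name): name is "side" or "top"; returns the picture (480x640x3 uint8, red, green, blue); there is no depth.
- camera_model(name): a dict with "fx", "fy", "cx", "cy" (pixels), "rvec" (rotation vector, rad) and "tvec" (3), from world to camera coordinates, as OpenCV has them. Camera axes: x right, y down, z forward; pixel columns grow to the right and rows downward; lengths in mm; the calibration is good to about 2 mm. A picture is of the moment at which its call begins. camera_model takes no time and is no camera call.
- close_job(): hands the job in, once; it reports no verdict.
The state is a dict: "time": time; "joint_positions": joint angles; "dq": joint speeds; "tau": joint torques, N m; "tool_pos": TCP position; "tcp_rot": TCP orientation; "contact_force": force on the tool from outside, world axes, zero at the start; "moment": the same for the moment, N m; "grip_width": finger opening in mm.
Only numpy, scipy, OpenCV 4.12 (cv2) and the standard library are available. Lean on these libraries where they do the work, as an engineer would, in place of code of your own. Each camera call takes 0.05 s, during which the arm holds its last target.

## Working session

There is one attempt and no reset: what is moved stays moved. The work goes in short steps, Python scripts to look and compute and a tool call to move; the robot and the scene stay as the last step left them, time stands still between calls to the robot, and variables do not carry over. Pictures are saved under pics/ and viewed, and the job is handed in when it is done.

Besides the shell and the picture viewer there is one more tool, called by a JSON object that holds its "api" and its "payload". drive_tool: Moves the arm, as the interface text tells. Its arguments: {"type":"object","properties":{"deltas":{"type":"array","items":{"type":"object","properties":{"hand":{"type":"number"},"tx":{"type":"number"},"ty":{"type":"number"},"tz":{"type":"number"},"wx":{"type":"number"},"wy":{"type":"number"},"wz":{"type":"number"}}}}},"required":["deltas"]}

```bash
ls; mkdir -p pics; python3 - <<'E'
from plant import *
import cv2
print(get_obs())
for n in("side","top"):
    cv2.imwrite(f"pics/{n}0.png",capture(n)[:,:,::-1]); print(n,camera_model(n))
E
```

```text
pics
{'time': 0.0, 'joint_positions': array([-1.46303423e+00,  3.42709647e-01,  1.52499159e+00, -2.35228294e-05,
        1.27537889e+00, -1.46003961e-01]), 'dq': array([ 0.00112973,  0.0003527 ,  0.00109596,  0.00078888, -0.00112422,
        0.00089449]), 'tau': array([ 2.95395446e-03, -4.31244206e+01, -2.44215006e+01,  7.19854049e-02,
        5.60346083e-02, -1.53154861e-04]), 'tool_pos': array([ 131.77449773, -507.81124805,  240.06059951]), 'tcp_rot': array([-3.14139850e+00,  1.47491844e-03, -1.31702326e+00]), 'contact_force': array([-0.05633402, -0.49455316, -0.08388434]), 'moment': array([0.01567576, 0.05060318, 0.01804293]), 'grip_width': 91.80459350641708}
side {'fx': 491.60004365530494, 'fy': 491.60004365530494, 'cx': 312.1058956758022, 'cy': 241.41806634331968, 'rvec': array([ 2.34466942, -0.65401204,  0.2717316 ]), 'tvec': array([-476.14705354,  305.2418568 ,  799.8684908 ])}
top {'fx': 616.6215000124679, 'fy': 616.6215000124679, 'cx': 321.925860726254, 'cy': 239.139759701293, 'rvec': array([ 2.15760279, -2.19809241,  0.12533022]), 'tvec': array([  24.01211644,  580.70590806, 1029.75058842])}
```

View pics/side0.png

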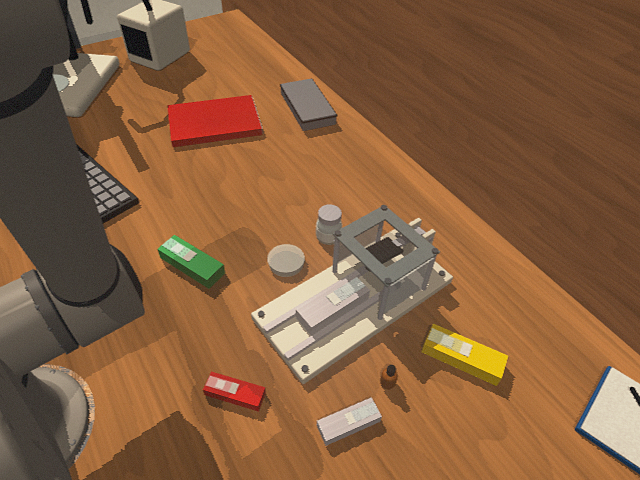

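View pics/top0.png

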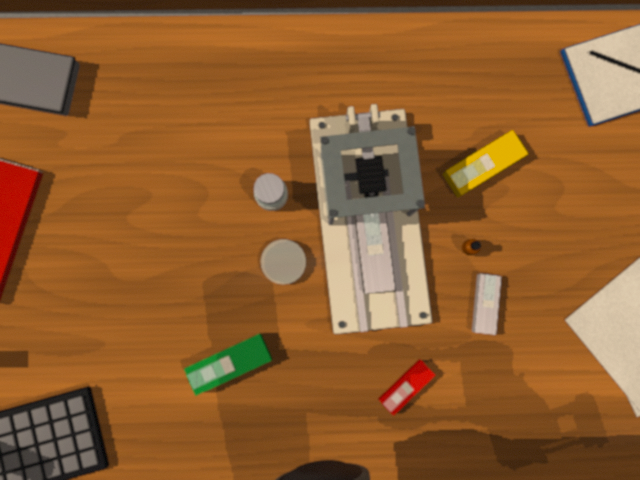

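```bash
python3 - <<'E'
import cv2
a=cv2.imread("pics/top0.png")[95:345,290:450]
cv2.imwrite("pics/topz.png",cv2.resize(a[:130],None,fx=4.6,fy=4.6,interpolation=cv2.INTER_CUBIC))
cv2.imwrite("pics/topz2.png",cv2.resize(a[110:],None,fx=4,fy=4,interpolation=cv2.INTER_CUBIC))
a=cv2.imread("pics/side0.png")[195:390,240:460]
cv2.imwrite("pics/sidez.png",cv2.resize(a,None,fx=3,fy=3,interpolation=cv2.INTER_CUBIC))
E
```

```text
(no output)
```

View pics/topz.png

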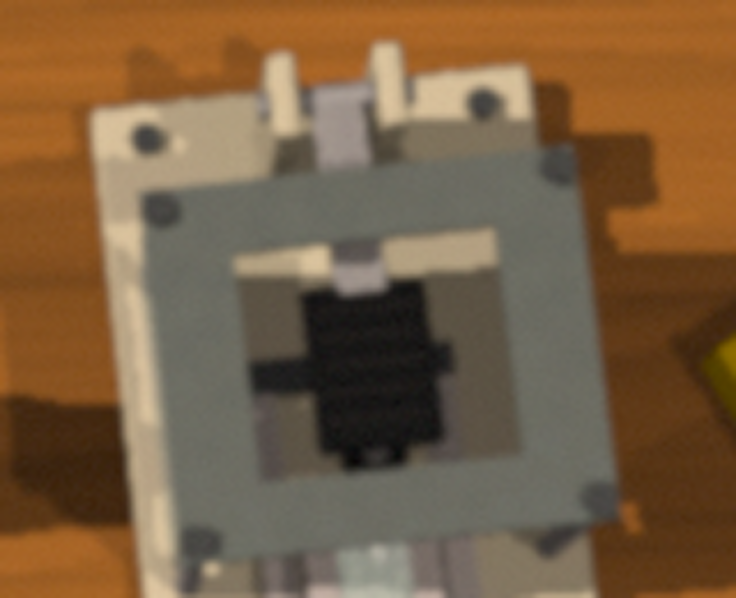

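View pics/topz2.png

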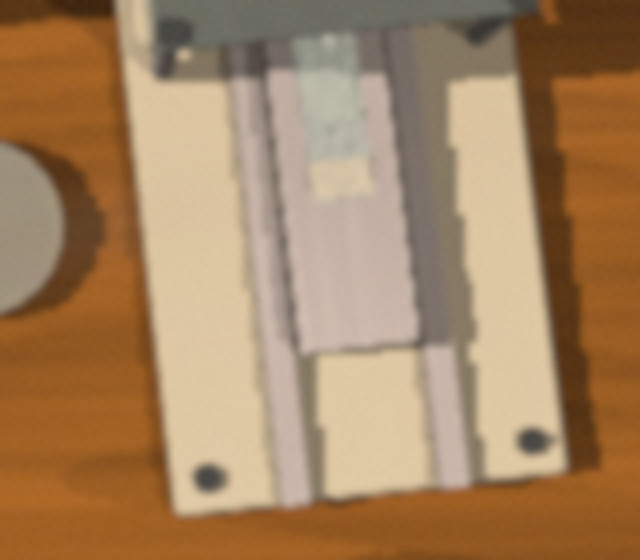

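View pics/sidez.png

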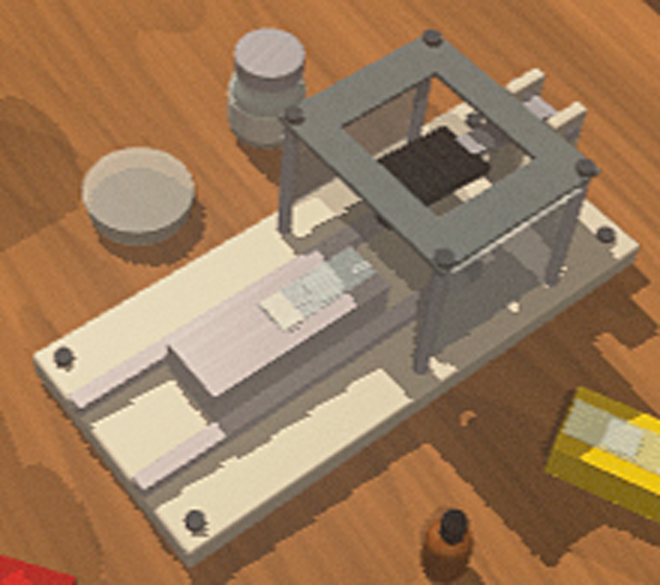

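```bash
cat > h.py <<'E'
import numpy as np,cv2
from scipy.optimize import least_squares
from plant import camera_model
def proj(n,P):
    c=camera_model(n);K=np.array([[c['fx'],0,c['cx']],[0,c['fy'],c['cy']],[0,0,1]])
    return cv2.projectPoints(np.array(P,float).reshape(-1,1,3),c['rvec'],c['tvec'],K,None)[0].reshape(-1,2)
def P2W(p,X):
    X=np.array(X,float).reshape(-1,3);c,s=np.cos(p[2]),np.sin(p[2])
    return np.c_[p[0]+c*X[:,0]-s*X[:,1],p[1]+s*X[:,0]+c*X[:,1],X[:,2]]
E
cat > fit.py <<'E'
from h import *
T1=lambda u,v:(290+(u+.5)/4.6-.5,95+(v+.5)/4.6-.5)
T2=lambda u,v:(290+(u+.5)/4-.5,205+(v+.5)/4-.5)
S=lambda u,v:(240+(u+.5)/3-.5,195+(v+.5)/3-.5)
top=[((230,85,20),T1(90,108)),((230,-85,20),T1(528,65)),((-150,85,20),T2(176,514)),((-150,-85,20),T2(568,470)),
((165,75,134),T1(143,190)),((165,-75,134),T1(574,145)),((35,75,134),T1(183,562)),((35,-75,134),T1(618,520)),
((140,45,134),T1(233,256)),((140,-45,134),T1(496,230)),((60,45,134),T1(262,480)),((60,-45,134),T1(522,453))]
side=[((-150,85,20),S(36,358)),((-150,-85,20),S(190,552)),((230,-85,20),S(638,245)),
((35,75,134),S(283,113)),((165,75,134),S(432,34)),((35,-75,134),S(443,268)),((165,-75,134),S(600,165)),
((60,45,134),S(342,126)),((140,45,134),S(434,73)),((140,-45,134),S(536,157))]
def run(sets):
    f=lambda p:np.concatenate([(proj(n,P2W(p,[a for a,_ in s]))-np.array([b for _,b in s])).ravel() for n,s in sets])
    r=least_squares(f,[600,-100,0],loss='soft_l1',x_scale=[100,100,.1]);print(r.x.round(4));print(r.fun.reshape(-1,2).round(1).tolist());return r.x
run([("top",top)]);run([("side",side)]);p=run([("top",top),("side",side)]);np.save("p.npy",p)
# carrier rear x
cr=[("top",[((0,25,50),T2(303,352)),((0,-25,50),T2(419,342))]),("side",[((0,25,50),S(168,347)),((0,-25,50),S(210,395))])]
for n,s in cr:
    f=lambda q:(proj(n,P2W(p,[(q[0],a[1]+q[1],a[2]) for a,_ in s]))-np.array([b for _,b in s])).ravel()
    r=least_squares(f,[-80,0]);print(n,r.x,r.fun)
for n in [(-85,0,50),(100,0,134),(-30,0,28)]:print(n,P2W(p,n))
# bystander
E
python3 fit.py
```

```text
[ 5.760809e+02 -7.428250e+01  9.000000e-02]
[[0.2, -0.3], [0.4, -0.8], [-0.4, 0.9], [0.3, 0.9], [-0.9, -0.1], [-0.1, -0.0], [-0.5, 0.7], [0.7, -0.4], [0.2, -0.9], [-0.1, -1.1], [-0.3, 0.6], [0.5, 0.4]]
[ 5.755973e+02 -7.419130e+01  9.720000e-02]
[[-1.5, -1.3], [0.5, 1.2], [1.4, -0.7], [-1.5, 0.4], [0.2, -1.9], [0.1, 0.9], [0.3, 1.0], [-0.6, -0.2], [0.5, -0.8], [0.0, -0.3]]
[ 5.759136e+02 -7.423600e+01  9.180000e-02]
[[-0.0, -0.1], [0.1, -0.7], [-0.2, 1.1], [0.4, 0.8], [-1.2, 0.2], [-0.3, -0.0], [-0.6, 0.9], [0.6, -0.4], [0.1, -0.7], [-0.3, -1.1], [-0.4, 0.8], [0.4, 0.4], [-1.3, -1.8], [0.1, 1.0], [1.8, -0.2], [-1.1, 0.3], [0.8, -1.8], [0.1, 1.0], [0.6, 1.3], [-0.2, -0.2], [1.0, -0.7], [0.4, -0.0]]
top [-86.6582359    0.66231437] [-0.33930504  0.41200281  0.34000233 -0.41435671]
side [-89.23150881   0.32507975] [-1.13933001 -1.54287755  1.10826949  1.42580443]
(-85, 0, 50) [[491.27180903 -82.03119711  50.        ]]
(100, 0, 134) [[675.49221255 -65.06526276 134.        ]]
(-30, 0, 28) [[546.0400371  -76.98727068  28.        ]]
```

```bash
python3 - <<'E'
import plant
print([n for n in dir(plant) if not n.startswith('_')])
try: print(plant.tcp_to_tips)
except Exception as e: print(e)
from h import *
p=np.load("p.npy")
for n in [(-175,0,200),(-115,0,200)]: print(n,P2W(p,n))
R=lambda y:np.array([[np.cos(y),np.sin(y),0],[np.sin(y),-np.cos(y),0],[0,0,-1]])
o=plant.get_obs();print(R(-1.479).T@(P2W(p,(-180,0,200))[0]-o['tool_pos']))
E
```

```text
['Unreachable', 'camera_model', 'capture', 'close_job', 'get_obs', 'tcp_to_tips']
14.0
(-175, 0, 200) [[401.65107218 -90.2848949  200.        ]]
(-115, 0, 200) [[461.39823008 -84.78242971 200.        ]]
[-391.04649865 -301.99032606   40.12322885]
```

{"api": "drive_tool", "payload": {"deltas": [{"hand": 1, "wz": 0.93}, {"hand": 1, "wz": 0.93}, {"hand": 1, "tx": -0.7, "ty": -0.54}, {"hand": 1, "tx": -0.7, "ty": -0.54}, {"hand": 1, "tx": -0.7, "ty": -0.54}, {"hand": 1, "tx": -0.7, "ty": -0.54}, {"hand": 1, "tx": -0.7, "ty": -0.54}, {"hand": 1, "tx": -0.7, "ty": -0.54}, {"hand": 1, "tx": -0.7, "ty": -0.54}, {"hand": 1, "tx": -0.7, "ty": -0.54}, {"hand": 1, "tx": -0.7, "ty": -0.54}, {"hand": 1, "tx": -0.7, "ty": -0.54}, {"hand": 1, "tx": -0.7, "ty": -0.54}, {"hand": 1, "tx": -0.7, "ty": -0.54}, {"hand": 1, "tx": -0.7, "ty": -0.54}, {"hand": 1, "tx": -0.7, "ty": -0.54}, {"hand": 1}, {"hand": 1}, {"hand": 1}]}}

```text
invalid input
```

```bash
cat >> h.py <<'E'
def st():
    import plant
    p=np.load("p.npy");o=plant.get_obs();d=o['tool_pos'][:2]-p[:2];c,s=np.cos(p[2]),np.sin(p[2])
    print("t",round(o['time'],2),"press tcp",(c*d[0]+s*d[1]).round(1),(-s*d[0]+c*d[1]).round(1),o['tool_pos'][2].round(1),"rot",o['tcp_rot'].round(4),"yawerr",(o['tcp_rot'][2]-p[2]+np.pi/2).round(4),"F",o['contact_force'].round(2),"w",o['grip_width'].round(1))
E
python3 -c "from h import *;st()"
```

```text
Traceback (most recent call last):
  File "h.py", line 13, in st
    print("t",round(o['time'],2),"press tcp",(c*d[0]+s*d[1]).round(1),(-s*d[0]+c*d[1]).round(1),o['tool_pos'][2].round(1),"rot",o['tcp_rot'].round(4),"yawerr",(o['tcp_rot'][2]-p[2]+np.pi/2).round(4),"F",o['contact_force'].round(2),"w",o['grip_width'].round(1))
                                                                                                                                                                                                                                           ^^^^^^^^^^^^^^^^^^^^^
AttributeError: 'float' object has no attribute 'round'
```

{"api": "drive_tool", "payload": {"deltas": [{"hand": 1, "tx": 0, "ty": 0, "tz": 0, "wx": 0, "wy": 0, "wz": 0.93}, {"hand": 1, "tx": 0, "ty": 0, "tz": 0, "wx": 0, "wy": 0, "wz": 0.93}]}}

```text
time: 0.27
tool_pos: [131.8, -507.9, 240.3]
tcp_rot: [3.142, 0.001, -1.483]
contact_force: [0.2, 0.1, 0.2]
grip_width: 83.0
```

```bash
sed -i "s/o\['grip_width'\].round(1)/round(o['grip_width'],1)/" h.py
python3 -c "from h import *;st()"
```

```text
t 0.27 press tcp -482.0 -391.1 240.3 rot [ 3.1416e+00  1.0000e-03 -1.4829e+00] yawerr -0.004 F [0.24 0.11 0.16] w 83.0
```

{"api": "drive_tool", "payload": {"deltas": [{"hand": 1, "tx": -0.7, "ty": -0.54, "tz": 0, "wx": 0, "wy": 0, "wz": 0}, {"hand": 1, "tx": -0.7, "ty": -0.54, "tz": 0, "wx": 0, "wy": 0, "wz": 0}, {"hand": 1, "tx": -0.7, "ty": -0.54, "tz": 0, "wx": 0, "wy": 0, "wz": 0}, {"hand": 1, "tx": -0.7, "ty": -0.54, "tz": 0, "wx": 0, "wy": 0, "wz": 0}, {"hand": 1, "tx": -0.7, "ty": -0.54, "tz": 0, "wx": 0, "wy": 0, "wz": 0}, {"hand": 1, "tx": -0.7, "ty": -0.54, "tz": 0, "wx": 0, "wy": 0, "wz": 0}, {"hand": 1, "tx": -0.7, "ty": -0.54, "tz": 0, "wx": 0, "wy": 0, "wz": 0}, {"hand": 1, "tx": -0.7, "ty": -0.54, "tz": 0, "wx": 0, "wy": 0, "wz": 0}, {"hand": 1, "tx": -0.7, "ty": -0.54, "tz": 0, "wx": 0, "wy": 0, "wz": 0}, {"hand": 1, "tx": -0.7, "ty": -0.54, "tz": 0, "wx": 0, "wy": 0, "wz": 0}, {"hand": 1, "tx": -0.7, "ty": -0.54, "tz": 0, "wx": 0, "wy": 0, "wz": 0}, {"hand": 1, "tx": -0.7, "ty": -0.54, "tz": 0, "wx": 0, "wy": 0, "wz": 0}, {"hand": 1, "tx": -0.7, "ty": -0.54, "tz": 0, "wx": 0, "wy": 0, "wz": 0}, {"hand": 1, "tx": -0.7, "ty": -0.54, "tz": 0, "wx": 0, "wy": 0, "wz": 0}, {"hand": 1, "tx": 0, "ty": 0, "tz": 0, "wx": 0, "wy": 0, "wz": 0}, {"hand": 1, "tx": 0, "ty": 0, "tz": 0, "wx": 0, "wy": 0, "wz": 0}]}}

```text
time: 1.6
tool_pos: [397.5, -88.7, 240.4]
tcp_rot: [3.141, 0.0, -1.475]
contact_force: [-0.2, -0.9, 0.2]
grip_width: 0.5
```

```bash
python3 -c "from h import *;st()"
```

```text
t 1.6 press tcp -179.0 2.0 240.4 rot [ 3.1408e+00  2.0000e-04 -1.4749e+00] yawerr 0.0041 F [-0.15 -0.89  0.19] w 0.5
```

{"api": "drive_tool", "payload": {"deltas": [{"hand": 1, "tx": 0.05, "ty": -0.55, "tz": 0.4, "wx": 0, "wy": 0, "wz": 0}, {"hand": 1, "tx": 0, "ty": -0.55, "tz": 0.8, "wx": 0, "wy": 0, "wz": 0}, {"hand": 1, "tx": 0, "ty": 0, "tz": 0.8, "wx": 0, "wy": 0, "wz": 0}, {"hand": 1, "tx": 0, "ty": 0, "tz": 0.8, "wx": 0, "wy": 0, "wz": 0}, {"hand": 1, "tx": 0, "ty": 0, "tz": 0.8, "wx": 0, "wy": 0, "wz": 0}, {"hand": 1, "tx": 0, "ty": 0, "tz": 0.6, "wx": 0, "wy": 0, "wz": 0}, {"hand": 1, "tx": 0, "ty": 0, "tz": 0.4, "wx": 0, "wy": 0, "wz": 0}, {"hand": 1, "tx": 0, "ty": 0, "tz": 0.2, "wx": 0, "wy": 0, "wz": 0}, {"hand": 1, "tx": 0, "ty": 0, "tz": 0, "wx": 0, "wy": 0, "wz": 0}, {"hand": 1, "tx": 0, "ty": 0, "tz": 0, "wx": 0, "wy": 0, "wz": 0}]}}

```text
time: 2.43
tool_pos: [441.1, -89.0, 49.0]
tcp_rot: [3.141, -0.0, -1.48]
contact_force: [-0.1, -0.1, 0.7]
grip_width: 0.6
```

```bash
python3 - <<'E'
from h import *;st()
from plant import *
a=capture("side")[195:390,220:460]
cv2.imwrite("pics/s1.png",cv2.resize(a,None,fx=3,fy=3,interpolation=cv2.INTER_CUBIC)[:,:,::-1])
E
```

```text
t 2.43 press tcp -135.6 -2.4 49.0 rot [ 3.1414e+00 -2.0000e-04 -1.4804e+00] yawerr -0.0015 F [-0.08 -0.06  0.68] w 0.6
```

View pics/s1.png

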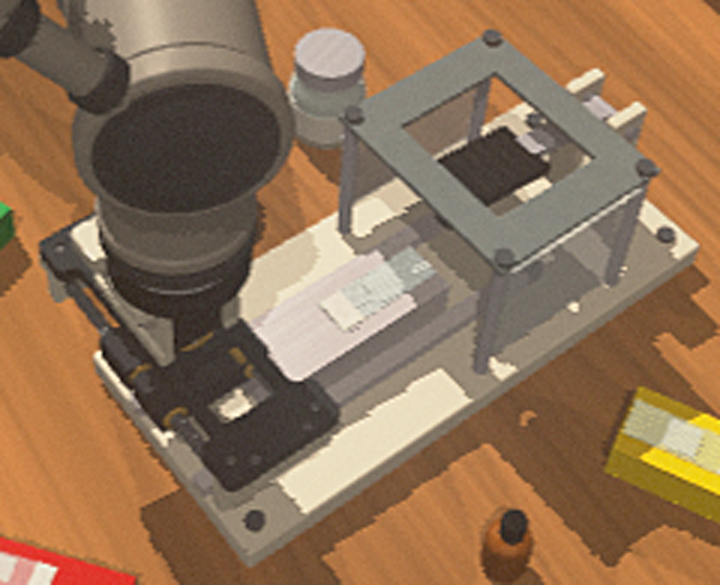

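{"api": "drive_tool", "payload": {"deltas": [{"hand": 1, "tx": -0.03, "ty": -0.3, "tz": 0, "wx": 0, "wy": 0, "wz": 0}, {"hand": 1, "tx": -0.03, "ty": -0.25, "tz": 0, "wx": 0, "wy": 0, "wz": 0}, {"hand": 1, "tx": 0, "ty": -0.15, "tz": 0, "wx": 0, "wy": 0, "wz": 0}, {"hand": 1, "tx": 0, "ty": -0.1, "tz": 0, "wx": 0, "wy": 0, "wz": 0}, {"hand": 1, "tx": 0, "ty": -0.1, "tz": 0, "wx": 0, "wy": 0, "wz": 0}, {"hand": 1, "tx": 0, "ty": -0.1, "tz": 0, "wx": 0, "wy": 0, "wz": 0}, {"hand": 1, "tx": 0, "ty": -0.1, "tz": 0, "wx": 0, "wy": 0, "wz": 0}, {"hand": 1, "tx": 0, "ty": -0.1, "tz": 0, "wx": 0, "wy": 0, "wz": 0}, {"hand": 1, "tx": 0, "ty": -0.1, "tz": 0, "wx": 0, "wy": 0, "wz": 0}, {"hand": 1, "tx": 0, "ty": -0.1, "tz": 0, "wx": 0, "wy": 0, "wz": 0}]}}

```text
time: 3.32
tool_pos: [496.8, -80.7, 48.7]
tcp_rot: [3.141, 0.0, -1.479]
contact_force: [-2.9, 0.0, 2.4]
grip_width: 0.4
```

```bash
python3 -c "from h import *;st()"
```

```text
t 3.32 press tcp -79.4 0.9 48.7 rot [ 3.1410e+00  1.0000e-04 -1.4793e+00] yawerr -0.0004 F [-2.95  0.03  2.39] w 0.4
```

{"api": "drive_tool", "payload": {"deltas": [{"hand": 1, "tx": 0, "ty": -0.1, "tz": 0, "wx": 0, "wy": 0, "wz": 0}, {"hand": 1, "tx": 0, "ty": -0.1, "tz": 0, "wx": 0, "wy": 0, "wz": 0}, {"hand": 1, "tx": 0, "ty": -0.1, "tz": 0, "wx": 0, "wy": 0, "wz": 0}, {"hand": 1, "tx": 0, "ty": -0.1, "tz": 0, "wx": 0, "wy": 0, "wz": 0}, {"hand": 1, "tx": 0, "ty": -0.1, "tz": 0, "wx": 0, "wy": 0, "wz": 0}, {"hand": 1, "tx": 0, "ty": -0.1, "tz": 0, "wx": 0, "wy": 0, "wz": 0}, {"hand": 1, "tx": 0, "ty": -0.1, "tz": 0, "wx": 0, "wy": 0, "wz": 0}, {"hand": 1, "tx": 0, "ty": -0.08, "tz": 0, "wx": 0, "wy": 0, "wz": 0}]}}

```text
time: 3.98
tool_pos: [528.3, -77.8, 48.7]
tcp_rot: [-3.141, -0.0, -1.479]
contact_force: [-2.6, 0.3, 1.3]
grip_width: 0.3
```

```bash
python3 -c "from h import *;st()"
```

```text
t 3.98 press tcp -47.7 0.8 48.7 rot [-3.1414e+00 -2.0000e-04 -1.4793e+00] yawerr -0.0004 F [-2.57  0.32  1.28] w 0.3
```

Now small steps, watching the force.

{"api": "drive_tool", "payload": {"deltas": [{"hand": 1, "tx": 0, "ty": -0.04, "tz": 0, "wx": 0, "wy": 0, "wz": 0}, {"hand": 1, "tx": 0, "ty": -0.04, "tz": 0, "wx": 0, "wy": 0, "wz": 0}, {"hand": 1, "tx": 0, "ty": -0.04, "tz": 0, "wx": 0, "wy": 0, "wz": 0}, {"hand": 1, "tx": 0, "ty": -0.03, "tz": 0, "wx": 0, "wy": 0, "wz": 0}, {"hand": 1, "tx": 0, "ty": 0, "tz": 0, "wx": 0, "wy": 0, "wz": 0}]}}

```text
time: 4.4
tool_pos: [534.1, -77.3, 48.7]
tcp_rot: [-3.141, -0.0, -1.479]
contact_force: [-0.1, -0.7, -0.4]
grip_width: 0.2
```

{"api": "drive_tool", "payload": {"deltas": [{"hand": 1, "tx": 0, "ty": -0.04, "tz": 0, "wx": 0, "wy": 0, "wz": 0}, {"hand": 1, "tx": 0, "ty": 0, "tz": 0, "wx": 0, "wy": 0, "wz": 0}]}}

```text
time: 4.57
tool_pos: [534.3, -77.2, 48.7]
tcp_rot: [3.139, 0.0, -1.479]
contact_force: [-6.0, -0.5, 3.9]
grip_width: 1.0
```

```bash
python3 -c "from h import *;st()"
```

```text
t 4.57 press tcp -41.7 0.8 48.7 rot [ 3.1391e+00  2.0000e-04 -1.4791e+00] yawerr -0.0002 F [-5.98 -0.53  3.89] w 1.0
```

{"api": "drive_tool", "payload": {"deltas": [{"hand": 1, "tx": 0, "ty": -0.04, "tz": 0, "wx": 0, "wy": 0, "wz": 0}, {"hand": 1, "tx": 0, "ty": 0, "tz": 0, "wx": 0, "wy": 0, "wz": 0}]}}

```text
time: 4.73
tool_pos: [534.4, -77.2, 48.6]
tcp_rot: [3.136, 0.001, -1.479]
contact_force: [-11.4, -2.9, 8.1]
grip_width: 0.3
```

{"api": "drive_tool", "payload": {"deltas": [{"hand": 1, "tx": 0, "ty": -0.04, "tz": 0, "wx": 0, "wy": 0, "wz": 0}, {"hand": 1, "tx": 0, "ty": 0, "tz": 0, "wx": 0, "wy": 0, "wz": 0}]}}

```text
time: 4.9
tool_pos: [534.4, -77.2, 48.6]
tcp_rot: [3.132, 0.001, -1.479]
contact_force: [-17.0, -4.6, 12.5]
grip_width: 0.7
```

{"api": "drive_tool", "payload": {"deltas": [{"hand": 1, "tx": 0, "ty": 0.1, "tz": 0, "wx": 0, "wy": 0, "wz": 0}, {"hand": 1, "tx": 0, "ty": 0.2, "tz": 0, "wx": 0, "wy": 0, "wz": 0}, {"hand": 1, "tx": 0, "ty": 0.5, "tz": 0, "wx": 0, "wy": 0, "wz": 0}, {"hand": 1, "tx": 0, "ty": 0.6, "tz": 0, "wx": 0, "wy": 0, "wz": 0}, {"hand": 1, "tx": 0, "ty": 0.3, "tz": -0.5, "wx": 0, "wy": 0, "wz": 0}, {"hand": 1, "tx": 0, "ty": 0.2, "tz": -0.9, "wx": 0, "wy": 0, "wz": 0}, {"hand": 1, "tx": 0, "ty": 0, "tz": -0.9, "wx": 0, "wy": 0, "wz": 0}, {"hand": 1, "tx": 0, "ty": 0, "tz": -0.9, "wx": 0, "wy": 0, "wz": 0}, {"hand": 1, "tx": 0, "ty": 0, "tz": -0.9, "wx": 0, "wy": 0, "wz": 0}, {"hand": 1, "tx": 0, "ty": 0, "tz": -0.5, "wx": 0, "wy": 0, "wz": 0}, {"hand": 1, "tx": 0, "ty": 0, "tz": 0, "wx": 0, "wy": 0, "wz": 0}, {"hand": 1, "tx": 0, "ty": 0, "tz": 0, "wx": 0, "wy": 0, "wz": 0}]}}

```text
time: 5.9
tool_pos: [463.4, -83.9, 233.7]
tcp_rot: [-3.138, -0.002, -1.479]
contact_force: [-0.8, -0.1, 0.0]
grip_width: 0.4
```

```bash
python3 - <<'E'
from h import *;st()
from plant import *
a=capture("side")[195:390,220:460]
cv2.imwrite("pics/s2.png",cv2.resize(a,None,fx=3,fy=3,interpolation=cv2.INTER_CUBIC)[:,:,::-1])
a=capture("top")[95:345,290:450]
cv2.imwrite("pics/t2.png",cv2.resize(a,None,fx=2.4,fy=2.4,interpolation=cv2.INTER_CUBIC)[:,:,::-1])
p=np.load("p.npy")
for x in(-33,-30): print(x,(proj("side",P2W(p,[(x,25,50),(x,-25,50)]))-[220,195])*3)
E
```

```text
t 5.9 press tcp -112.9 0.7 233.7 rot [-3.1379e+00 -1.5000e-03 -1.4793e+00] yawerr -0.0003 F [-0.82 -0.09  0.04] w 0.4
-33 [[296.79576895 297.44763888]
 [346.43290271 351.63878813]]
-30 [[300.58407292 295.14662386]
 [350.26373624 349.19746848]]
```

View pics/s2.png

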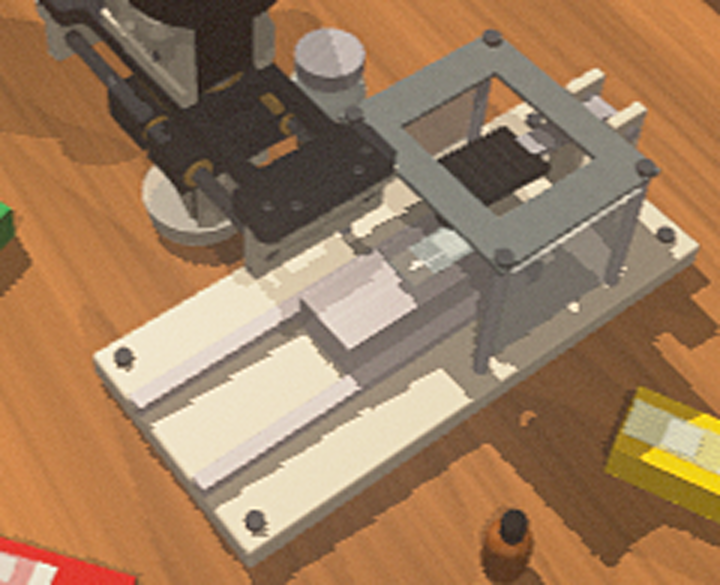

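View pics/t2.png

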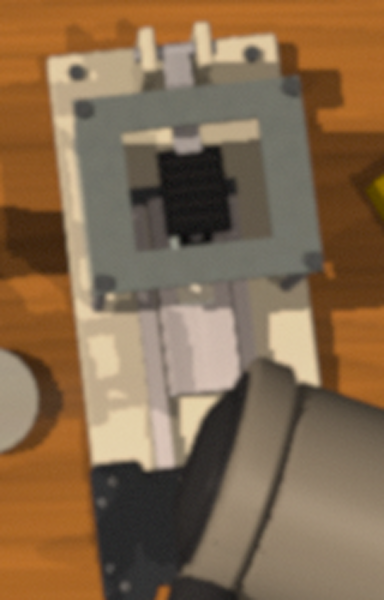

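{"api": "drive_tool", "payload": {"deltas": [{"hand": 1, "tx": 0.02, "ty": -0.5, "tz": 0, "wx": 0, "wy": 0, "wz": 0}, {"hand": 1, "tx": 0, "ty": -0.9, "tz": 0, "wx": 0, "wy": 0, "wz": 0}, {"hand": 1, "tx": 0, "ty": -0.9, "tz": 0, "wx": 0, "wy": 0, "wz": 0}, {"hand": 1, "tx": 0, "ty": -0.9, "tz": 0, "wx": 0, "wy": 0, "wz": 0}, {"hand": 1, "tx": 0, "ty": -0.9, "tz": 0, "wx": 0, "wy": 0, "wz": 0}, {"hand": 1, "tx": 0, "ty": -0.7, "tz": 0, "wx": 0, "wy": 0, "wz": 0}, {"hand": 1, "tx": 0, "ty": -0.5, "tz": 0, "wx": 0, "wy": 0, "wz": 0}, {"hand": 1, "tx": 0, "ty": 0, "tz": 0.5, "wx": 0, "wy": 0, "wz": 0}, {"hand": 1, "tx": 0, "ty": 0, "tz": 0.5, "wx": 0, "wy": 0, "wz": 0}, {"hand": 1, "tx": 0, "ty": 0, "tz": 0, "wx": 0, "wy": 0, "wz": 0}, {"hand": 1, "tx": 0, "ty": 0, "tz": 0, "wx": 0, "wy": 0, "wz": 0}]}}

```text
time: 6.92
tool_pos: [672.9, -65.0, 189.8]
tcp_rot: [3.136, 0.002, -1.479]
contact_force: [0.5, 0.2, -0.4]
grip_width: 0.7
```

```bash
python3 - <<'E'
from h import *;st()
from plant import *
a=capture("side")[115:390,220:460]
cv2.imwrite("pics/s3.png",cv2.resize(a,None,fx=2.1,fy=2.1,interpolation=cv2.INTER_CUBIC)[:,:,::-1])
E
```

```text
t 6.92 press tcp 97.4 0.4 189.8 rot [ 3.1361e+00  1.7000e-03 -1.4793e+00] yawerr -0.0004 F [ 0.51  0.2  -0.37] w 0.7
```

View pics/s3.png

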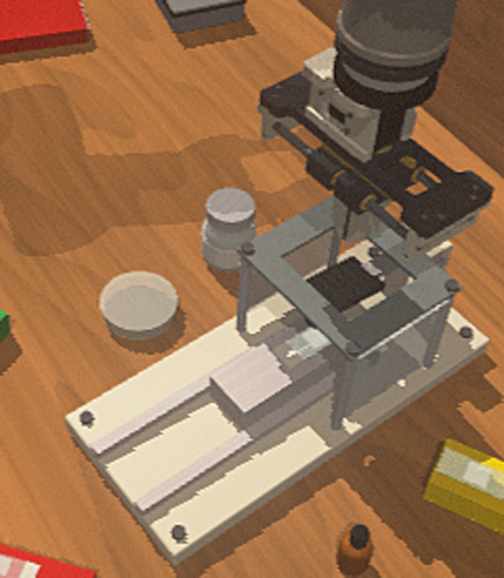

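{"api": "drive_tool", "payload": {"deltas": [{"hand": 1, "tx": 0, "ty": 0, "tz": 0.3, "wx": 0, "wy": 0, "wz": 0}, {"hand": 1, "tx": 0, "ty": 0, "tz": 0.3, "wx": 0, "wy": 0, "wz": 0}, {"hand": 1, "tx": 0, "ty": 0, "tz": 0.3, "wx": 0, "wy": 0, "wz": 0}, {"hand": 1, "tx": 0, "ty": 0, "tz": 0.3, "wx": 0, "wy": 0, "wz": 0}, {"hand": 1, "tx": 0, "ty": 0, "tz": 0.2, "wx": 0, "wy": 0, "wz": 0}, {"hand": 1, "tx": 0, "ty": 0, "tz": 0, "wx": 0, "wy": 0, "wz": 0}, {"hand": 1, "tx": 0, "ty": 0, "tz": 0, "wx": 0, "wy": 0, "wz": 0}]}}

```text
time: 7.55
tool_pos: [674.3, -65.3, 137.4]
tcp_rot: [-3.141, -0.0, -1.479]
contact_force: [0.9, -0.4, 0.7]
grip_width: 0.4
```

```bash
python3 - <<'E'
from h import *;st()
from plant import *
a=capture("side")[115:315,300:460]
cv2.imwrite("pics/s4.png",cv2.resize(a,None,fx=3,fy=3,interpolation=cv2.INTER_CUBIC)[:,:,::-1])
E
```

```text
t 7.55 press tcp 98.8 -0.1 137.4 rot [-3.1409e+00 -3.0000e-04 -1.4794e+00] yawerr -0.0004 F [ 0.94 -0.41  0.71] w 0.4
```

View pics/s4.png

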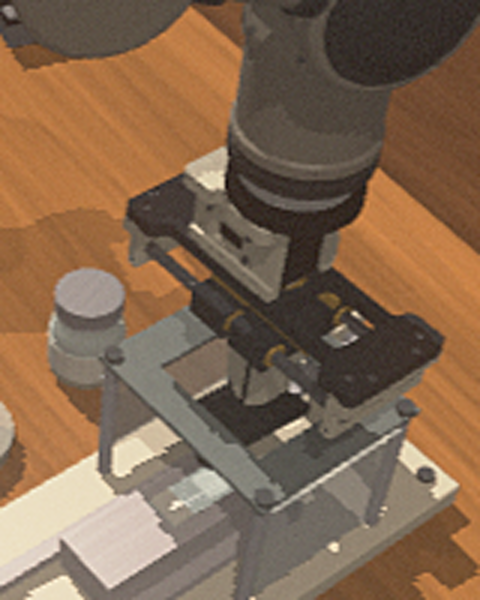

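{"api": "drive_tool", "payload": {"deltas": [{"hand": 1, "tx": 0, "ty": 0, "tz": 0.1, "wx": 0, "wy": 0, "wz": 0}, {"hand": 1, "tx": 0, "ty": 0, "tz": 0.1, "wx": 0, "wy": 0, "wz": 0}, {"hand": 1, "tx": 0, "ty": 0, "tz": 0.08, "wx": 0, "wy": 0, "wz": 0}, {"hand": 1, "tx": 0, "ty": 0, "tz": 0.08, "wx": 0, "wy": 0, "wz": 0}, {"hand": 1, "tx": 0, "ty": 0, "tz": 0.08, "wx": 0, "wy": 0, "wz": 0}, {"hand": 1, "tx": 0, "ty": 0, "tz": 0, "wx": 0, "wy": 0, "wz": 0}]}}

```text
time: 8.1
tool_pos: [673.8, -65.4, 118.9]
tcp_rot: [3.141, -0.0, -1.479]
contact_force: [-0.5, -1.3, -0.4]
grip_width: 0.6
```

{"api": "drive_tool", "payload": {"deltas": [{"hand": 1, "tx": 0, "ty": 0, "tz": 0.08, "wx": 0, "wy": 0, "wz": 0}, {"hand": 1, "tx": 0, "ty": 0, "tz": 0.08, "wx": 0, "wy": 0, "wz": 0}, {"hand": 1, "tx": 0, "ty": 0, "tz": 0, "wx": 0, "wy": 0, "wz": 0}]}}

```text
time: 8.35
tool_pos: [674.0, -65.3, 112.6]
tcp_rot: [-3.142, -0.0, -1.479]
contact_force: [-1.0, -0.9, 3.7]
grip_width: 0.3
```

{"api": "drive_tool", "payload": {"deltas": [{"hand": 1, "tx": 0, "ty": 0, "tz": 0.05, "wx": 0, "wy": 0, "wz": 0}, {"hand": 1, "tx": 0, "ty": 0, "tz": 0.05, "wx": 0, "wy": 0, "wz": 0}, {"hand": 1, "tx": 0, "ty": 0, "tz": 0, "wx": 0, "wy": 0, "wz": 0}]}}

```text
time: 8.6
tool_pos: [674.1, -65.4, 108.8]
tcp_rot: [-3.141, -0.0, -1.479]
contact_force: [-1.7, -0.7, 2.9]
grip_width: 0.4
```

{"api": "drive_tool", "payload": {"deltas": [{"hand": 1, "tx": 0, "ty": 0, "tz": 0.05, "wx": 0, "wy": 0, "wz": 0}, {"hand": 1, "tx": 0, "ty": 0, "tz": 0, "wx": 0, "wy": 0, "wz": 0}]}}

```text
time: 8.77
tool_pos: [674.2, -65.4, 107.8]
tcp_rot: [-3.141, -0.001, -1.479]
contact_force: [-2.9, -0.5, 7.5]
grip_width: 0.5
```

```bash
python3 - <<'E'
from h import *;st()
from plant import *
a=capture("side")[115:315,300:460]
cv2.imwrite("pics/s5.png",cv2.resize(a,None,fx=3,fy=3,interpolation=cv2.INTER_CUBIC)[:,:,::-1])
E
```

```text
t 8.77 press tcp 98.7 -0.2 107.8 rot [-3.1407e+00 -5.0000e-04 -1.4793e+00] yawerr -0.0004 F [-2.91 -0.49  7.51] w 0.5
```

View pics/s5.png

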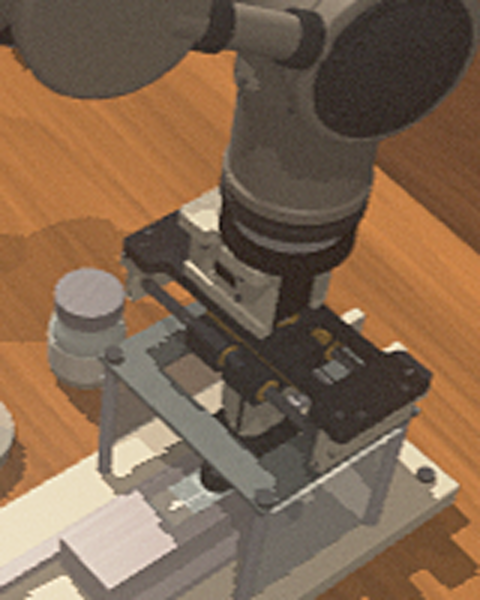

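{"api": "drive_tool", "payload": {"deltas": [{"hand": 1, "tx": 0, "ty": 0, "tz": 0.04, "wx": 0, "wy": 0, "wz": 0}, {"hand": 1, "tx": 0, "ty": 0, "tz": 0, "wx": 0, "wy": 0, "wz": 0}]}}

```text
time: 8.98
tool_pos: [674.3, -65.4, 107.5]
tcp_rot: [-3.14, -0.001, -1.479]
contact_force: [-5.4, -0.4, 14.3]
grip_width: 0.6
```

{"api": "drive_tool", "payload": {"deltas": [{"hand": 1, "tx": 0, "ty": 0, "tz": 0.04, "wx": 0, "wy": 0, "wz": 0}, {"hand": 1, "tx": 0, "ty": 0, "tz": 0, "wx": 0, "wy": 0, "wz": 0}]}}

```text
time: 9.15
tool_pos: [674.3, -65.4, 107.3]
tcp_rot: [-3.139, -0.001, -1.479]
contact_force: [-9.5, -0.6, 21.1]
grip_width: 0.3
```

{"api": "drive_tool", "payload": {"deltas": [{"hand": 1, "tx": 0, "ty": 0, "tz": -0.1, "wx": 0, "wy": 0, "wz": 0}, {"hand": 1, "tx": 0, "ty": 0, "tz": -0.2, "wx": 0, "wy": 0, "wz": 0}, {"hand": 1, "tx": 0, "ty": 0, "tz": -0.4, "wx": 0, "wy": 0, "wz": 0}, {"hand": 1, "tx": 0, "ty": 0, "tz": -0.5, "wx": 0, "wy": 0, "wz": 0}, {"hand": 1, "tx": 0, "ty": 0, "tz": -0.6, "wx": 0, "wy": 0, "wz": 0}, {"hand": 1, "tx": 0, "ty": 0, "tz": -0.7, "wx": 0, "wy": 0, "wz": 0}, {"hand": 1, "tx": 0, "ty": 0, "tz": -0.6, "wx": 0, "wy": 0, "wz": 0}, {"hand": 1, "tx": 0, "ty": 0, "tz": -0.4, "wx": 0, "wy": 0, "wz": 0}, {"hand": 1, "tx": 0, "ty": 0.5, "tz": 0, "wx": 0, "wy": 0, "wz": 0}, {"hand": 1, "tx": 0, "ty": 0.9, "tz": 0, "wx": 0, "wy": 0, "wz": 0}, {"hand": 1, "tx": 0, "ty": 0.9, "tz": 0, "wx": 0, "wy": 0, "wz": 0}, {"hand": 1, "tx": 0, "ty": 0.9, "tz": 0, "wx": 0, "wy": 0, "wz": 0}, {"hand": 1, "tx": 0, "ty": 0.9, "tz": 0, "wx": 0, "wy": 0, "wz": 0}, {"hand": 1, "tx": 0, "ty": 0.9, "tz": 0, "wx": 0, "wy": 0, "wz": 0}, {"hand": 1, "tx": 0, "ty": 0.5, "tz": 0, "wx": 0, "wy": 0, "wz": 0}, {"hand": 1, "tx": 0, "ty": 0, "tz": 0, "wx": 0, "wy": 0, "wz": 0}, {"hand": 1, "tx": 0, "ty": 0, "tz": 0, "wx": 0, "wy": 0, "wz": 0}]}}

```text
time: 10.57
tool_pos: [454.9, -85.4, 244.1]
tcp_rot: [-3.14, -0.0, -1.48]
contact_force: [-0.0, -0.1, 0.3]
grip_width: 0.7
```

```bash
python3 - <<'E'
from h import *;st()
from plant import *
b=capture("side");cv2.imwrite("pics/side_end.png",b[:,:,::-1])
a=b[195:390,220:460]
cv2.imwrite("pics/s6.png",cv2.resize(a,None,fx=3,fy=3,interpolation=cv2.INTER_CUBIC)[:,:,::-1])
b=capture("top");cv2.imwrite("pics/top_end.png",b[:,:,::-1])
a=b[95:225,290:450]
cv2.imwrite("pics/t6.png",cv2.resize(a,None,fx=4.6,fy=4.6,interpolation=cv2.INTER_CUBIC)[:,:,::-1])
p=np.load("p.npy")
for th in(0,.1,.15,.2,.22):
    c,s=np.cos(th),np.sin(th)
    L=[(-70,22),(-130,22),(-70,-22),(-130,-22)]
    W=P2W(p,[(200+c*l+15*(-s)*-1*-1,y,100+15*c+s*l) for l,y in L])
    print(th,"top",((proj("top",W)-[290,95])*4.6).round().tolist(),"side",((proj("side",W)-[220,195])*3).round().tolist())
E
```

```text
t 10.57 press tcp -121.5 -0.0 244.1 rot [-3.1402e+00 -4.0000e-04 -1.4802e+00] yawerr -0.0012 F [-0.03 -0.15  0.3 ] w 0.7
0 top [[298.0, 285.0], [318.0, 455.0], [424.0, 272.0], [444.0, 441.0]] side [[505.0, 118.0], [434.0, 160.0], [553.0, 160.0], [481.0, 204.0]]
0.1 top [[297.0, 293.0], [316.0, 464.0], [422.0, 280.0], [440.0, 450.0]] side [[502.0, 126.0], [431.0, 174.0], [550.0, 169.0], [478.0, 218.0]]
0.15 top [[296.0, 297.0], [314.0, 467.0], [421.0, 283.0], [438.0, 453.0]] side [[501.0, 130.0], [430.0, 181.0], [549.0, 173.0], [477.0, 225.0]]
0.2 top [[296.0, 299.0], [313.0, 469.0], [420.0, 286.0], [436.0, 456.0]] side [[500.0, 134.0], [430.0, 187.0], [548.0, 176.0], [476.0, 231.0]]
0.22 top [[296.0, 300.0], [312.0, 469.0], [419.0, 287.0], [435.0, 456.0]] side [[500.0, 136.0], [429.0, 190.0], [547.0, 178.0], [476.0, 234.0]]
```

View pics/s6.png

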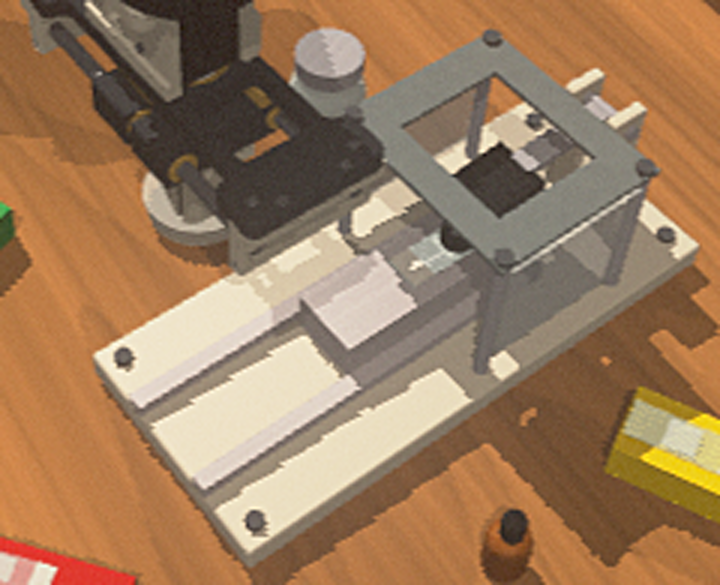

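View pics/t6.png

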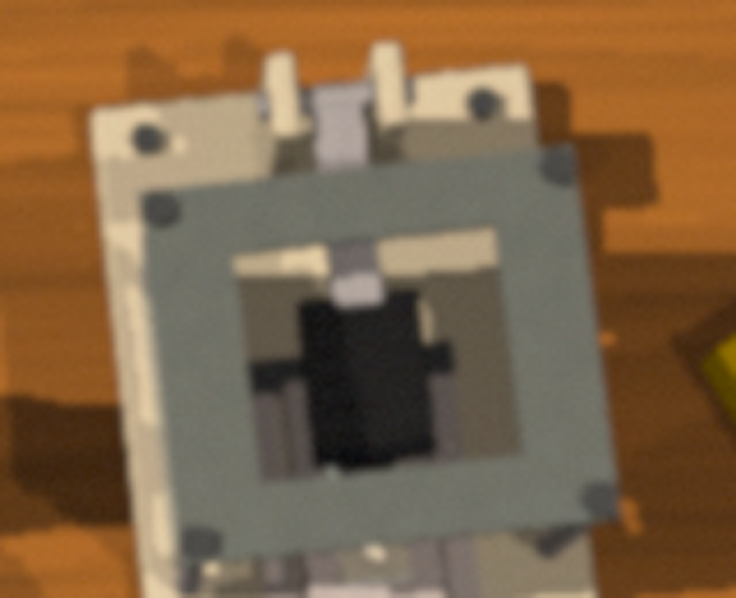

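View pics/top_end.png

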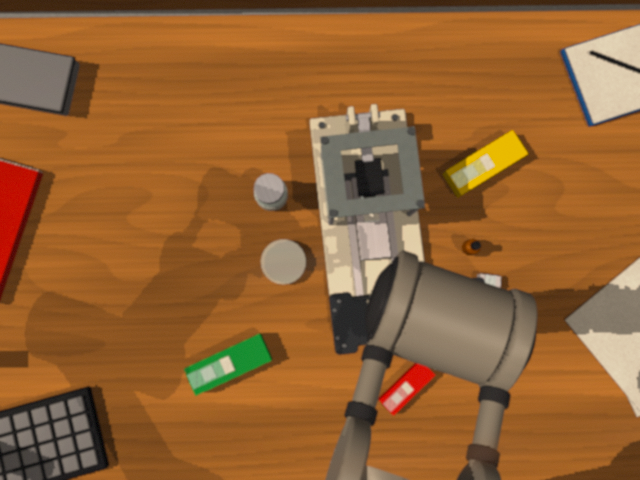

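```bash
python3 -c "from plant import *;print(close_job())"
```

```text
the job is handed in; nothing more can be done
None
```

The carrier is home against the end stop and the lever is down. I handed the job in at about 10.7 s; the hand-in reports no verdict.

- **Carrier:** I pushed its rear face with closed fingers, only sliding it, for about 58 mm. It stopped solidly: the push force rose to 17 N with no further movement. In the side picture its rear top corners, at about (300, 300) and (348, 350), lie within a few pixels of the predicted home position.
- **Lever:** I went down through the middle of the window and pressed until it stalled at 21 N, with the TCP at z 107.3. After I withdrew, the pad corners in both pictures agree with a lever angle of 0.20 to 0.22. That is as finely as the pictures resolve it, and the 21 N stall is the firmer sign that it reached its limit.
- **Guard and bystanders:** The fingers stayed within 3 mm of the window centre, and no unexpected force showed on the way in or out. The jar, dish and vial look unmoved in the last pictures.
- **What disagreed:** The carrier stopped with the TCP about 2 mm short of where I had calculated, which is within the calibration error. While lowering, one reading at TCP z 119 showed almost no force, although the pad should already have been in contact by then.

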